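# Close up the slide-drying chamber and set its purge valve

### The arm

A 6-joint arm with a two-finger parallel gripper is mounted at the origin on the work surface. World frame = base frame: x ahead of the robot, y to its left, z up, the work surface at z = 0. Lengths are in mm, angles in degrees, forces in N, time in s.
With the tool pointing down it reaches from about 300 to 850 mm from the base axis. Payload 4.2 kg.
Tool frame: the origin (TCP) lies at the very end of the fingers, on their centre line; the grasp point (between the pads) lies 19 mm behind it; z points along the fingers, y is the line along which they close (so a half turn about z gives the same grasp; the last joint's range is limited). The gripper opens to 91 mm and grips with 3 to 60 N. Pads are 32 mm wide; open, the fingers measure 118 mm over their backs; the gripper's body (76 mm by 178 mm) begins 60 mm behind the grasp point.
Start: joints at [68.755, 18.312, 89.639, -0, 72.044, -1.146], TCP at [197.601, 539.997, 213.976] pointing down, gripper open.
Joint ranges: [-177.97, 177.97], [-48.28, 115.42], [12.27, 149.76], [-77.06, 257.06], [2.81, 150.46], [-146.56, 146.56]. Speed limits (degrees/s): [147.25, 147.25, 180, 180, 180, 180].

### API

Orientations are given as [roll, pitch, yaw] about the fixed x, y, z axes, in that order (R = Rz(yaw) Ry(pitch) Rx(roll)).
In Python, from workcell import * gives the robot as it stands.
- The arm moves only by the tool move_arm, never from a script. Its argument "motion" is a list of rows, each a list of 3 entries, a list of its own where there are three numbers: the finger opening in mm, from 0 to 91.2, then the shift along the world's x, y, z in units of 25 mm (1.0 is 25 mm), then the turn, a rotation vector about the world's x, y, z in units of 4 degrees (1.0 is 4 degrees). In form: [[grip, [x, y, z], [ax, ay, az]], ...]. A call has 1 to 20 rows; each row shifts and turns the commanded pose from where the row before left it; what a row does not reach is not made up. A row lasts 1/12 s, in which the tool goes at most 41.7 mm and 7.16 degrees, less where a joint would pass 70% of its speed; a pose out of reach is approached as far as the arm can. A call with a number of a shift or a turn outside -1 to 1 is refused whole. A call with a gripper value outside its range is refused whole. The fingers move at their own pace and stop on an object; "grip_force" is the grip in N (left out, the last holds). Time passes only in rows, so rows that do not move let the fingers close. It gives the time, the measured TCP pose, the force, the opening and the grip force at its end, in the units of the state.
- state(): the state, without advancing time (a new reading comes with each control period).
- grab_frame(name): name is "scene" or "side" or "wrist"; returns the picture (480x640x3 uint8, blue, green, red); there is no depth.
- camera_info(name): a dict with "fx", "fy", "cx", "cy" (pixels), "rvec" (rotation vector, rad) and "tvec" (3), from world to camera coordinates, as OpenCV has them. Camera axes: x right, y down, z forward; pixel columns grow to the right and rows downward; lengths in mm; the calibration is good to about 2 mm. A picture is of the moment at which its call begins: read the wrist's pose just before it. camera_info takes no time and is no camera call; for the wrist camera it gives the pose at the moment of the call.
- job_done(): hands the job in; it is judged then, once.
The state is a dict: "time_s": time; "qpos": joint angles; "qvel": joint speeds; "effort": joint torques, N m; "ee_pos": TCP position; "ee_rot": TCP orientation; "force": force on the tool from outside, world axes, zero at the start; "torque": the same for the moment, N m; "gripper_width": finger opening in mm; "gripper_force": force on a finger pad.
Only numpy, scipy, OpenCV 4.12 (cv2) and the standard library are available. Lean on these libraries where they do the work, as an engineer would, in place of code of your own. Each camera call takes 0.05 s, during which the arm holds its last target. There are 200 camera calls.

### The job

The slide rack is loaded, so set the blue lid squarely onto the round drying chamber (set it down, do not drop it) and let go of it. Then take the black crank handle of the red valve wheel, turn the wheel clockwise (seen from above) fully to its stop, and back it off anticlockwise exactly two full turns from there. Finish while still gripping the crank handle with the wheel standing still at that setting, and leave the other things on the bench where they are.

Things in the scene. Friction and masses are not known exactly. Their poses are not given: they have to be found in the camera images.
- lid_knob (a point): Centre of the lid's black upright round knob, on the lid's axis: knob 28 mm in diameter over its upper 27 mm; this point is 13.5 mm below its top and 20.5 mm above the top of the blue disc. The loose lid lies on the bench (this point 36.5 mm above it), left or right of the drying unit. z up.
- lid: The same loose lid, 0.2 to 0.45 kg: blue disc of diameter 152 mm, 8 mm thick, with a black rubber plug underneath (diameter 120 mm, 8 mm deep, chamfered) that goes into the chamber's mouth. Origin at the centre of the plug's underside, 36.5 mm below the knob centre.
- chamber_mouth (a point): Centre of the mouth of the fixed round open steel chamber, level with its rim, 75 mm above the bench. Outer diameter 156, inner 132 mm; a green slide rack is inside, 19 mm or more below the rim. Lid seated: disc on the rim, knob centre 28.5 mm above this point. Chamber and valve share a base plate (170 x 380 x 10 mm), placed anew each time; its y axis runs from valve to chamber, 200 mm apart.
- wheel_hub (a point): Centre of the top of the hub of the red valve wheel, on its vertical turning axis, 102 mm above the bench. The wheel rim has an outer diameter of 112 mm, its top at 100 mm above the bench; all of the wheel stays at one height as it turns. It turns with the wheel.
- crank: Black upright crank handle on the wheel rim: round sleeve, 18 mm diameter, 46 mm tall, its axis vertical, 50 mm from the wheel's axis. Origin at its centre, half-way up, 128 mm above the bench (foot 105, top 151 mm). The sleeve spins freely on its own axis, so a gripper can keep its heading while carrying it round the circle. Its own yaw means nothing.
- valve (a joint): Angle of the valve wheel in rad: 0 at the closed stop, growing as it is turned anticlockwise (from above) to open; two turns open is 12.566, the far end stop 18.85. Starts 0.35 to 1 turn open. The wheel stays where it is left; turning it takes about 3 N at the handle. The stop is rigid.
- slide_box: Bystander: closed grey slide box, 102 x 92 x 34 mm, lying where the lid is not (left or right of the unit). Origin under its centre.
- oil_bottle: Bystander: small amber bottle, 34 mm diameter, 75 mm tall, beyond the unit. Origin under its centre.
- beaker: Bystander: glass beaker, 60 mm diameter, 75 mm tall, beyond the unit. Origin under its centre.
- petri_dish: Bystander: clear petri dish, 90 mm diameter, 15 mm tall, on the robot's side of the unit. Origin under its centre.
- filter_slide: Bystander: black round filter holder, 38 mm diameter, 8 mm tall, with a short steel tab, on the robot's side of the unit. Origin under the centre of its round part.
There are look-alikes about, which are no part of the job. Of the things shaped like the lid, the blue one is meant.

How it is judged:
By the outcome, as a careful person would: the job done as asked, in the order asked, and still so for the second after the job is handed in, while the arm keeps its last pose, push and grip.
It also fails if it takes over 72 s, if anything falls off the work surface, if the arm or the gripper's body presses on something with over 40 N, if the wrist force passes 120 N, or if a joint passes its speed limit or range.

## Working session

There is one attempt and no reset: what is moved stays moved. The work goes in short steps, Python scripts to look and compute and a tool call to move; the robot and the scene stay as the last step left them, time stands still between calls to the robot, and variables do not carry over. Pictures are saved under pics/ and viewed, at most 10 in all, crops included, and the job is handed in when it is done.

Besides the shell and the picture viewer there is one more tool, called as name([rows], argument=value, ...), one row to a line, values as JSON. move_arm: Moves the arm, as the interface text tells. Shifts and turns lie within -1 to 1; 1 stands for 25 mm of shift or 4 degrees of turn. Its arguments: {"type":"object","properties":{"motion":{"type":"array","items":{"type":"array"}},"grip_force":{"type":"number"}},"required":["motion"]}

```bash
ls; mkdir -p pics; python3 - <<'E'
from workcell import *
import cv2
print(state())
for n in("scene","side"):
    cv2.imwrite(f"pics/{n}0.png",grab_frame(n)); print(n,camera_info(n))
E
```

```text
pics
{'time_s': 0.0, 'qpos': array([ 6.87537458e+01,  1.83523827e+01,  8.97075424e+01, -1.64181231e-03,
        7.20421922e+01, -1.14661987e+00]), 'qvel': array([-0.00239518,  0.01557372,  0.04225577,  0.07287317,  0.07161519,
        0.00291709]), 'effort': array([ 2.15116620e-04, -4.12457085e+01, -2.31976193e+01,  7.27239694e-02,
        4.55900794e-02, -1.36270455e-04]), 'ee_pos': array([197.43210603, 539.50374043, 213.10513613]), 'ee_rot': array([-1.79897872e+02, -4.82853446e-04,  1.59900873e+02]), 'force': array([0.96925536, 0.58675632, 1.4397273 ]), 'torque': array([0.03508839, 0.01895909, 0.01787819]), 'gripper_force': 0.0, 'gripper_width': 91.21265931809376}
scene {'fx': 585.9957258213825, 'fy': 585.9957258213825, 'cx': 321.4775924414108, 'cy': 232.0039515421685, 'rvec': array([ 0.93100319,  2.52016544, -1.02251004]), 'tvec': array([ 405.83736634, -152.57716256, 1654.20283725])}
side {'fx': 560.0260758121951, 'fy': 560.0260758121951, 'cx': 325.1214151245425, 'cy': 231.24557579498259, 'rvec': array([ 2.36386646, -0.39024611,  0.17014845]), 'tvec': array([-498.66344677,  195.94544562, 1324.13187541])}
```

View pics/scene0.png

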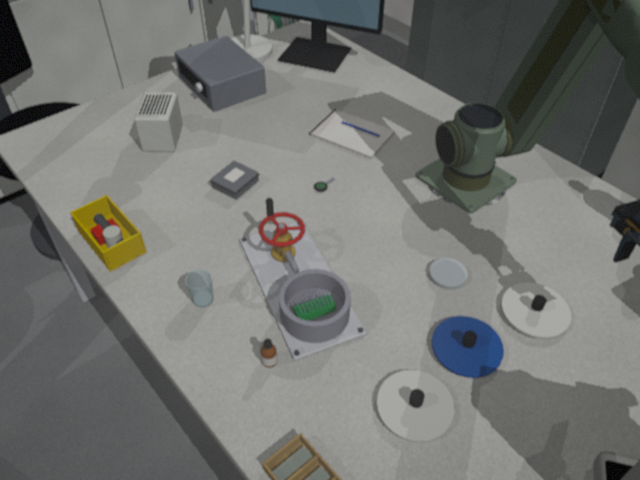

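View pics/side0.png

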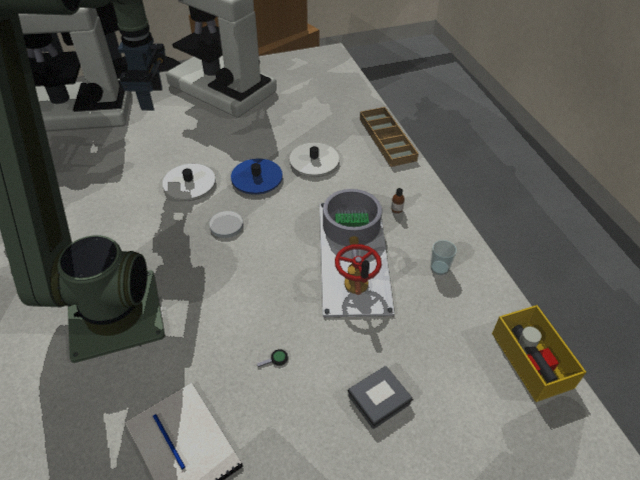

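The scene view shows three lid-shaped things: white at (538,302), blue at (470,340) and white at (417,397). In the side view they are at (188,175), (256,170) and (314,153). I choose the blue one. The chamber mouth is at scene (314,303) and side (352,213), the wheel at scene (281,230) and side (357,263), and the crank at scene (270,207) and side (365,269).

```bash
cat > h.py <<'E'
from workcell import *
import cv2, numpy as np
from scipy.optimize import least_squares
def ray(ci,px,z):
    "world point on plane z seen at pixel px"
    R=cv2.Rodrigues(ci["rvec"])[0]; C=-R.T@ci["tvec"]
    d=R.T@np.array([(px[0]-ci["cx"])/ci["fx"],(px[1]-ci["cy"])/ci["fy"],1])
    return C+d*(z-C[2])/d[2]
def proj(ci,P):
    K=np.array([[ci["fx"],0,ci["cx"]],[0,ci["fy"],ci["cy"]],[0,0,1]])
    return cv2.projectPoints(np.float64(P).reshape(-1,1,3),ci["rvec"],ci["tvec"],K,None)[0][:,0]
def contour(m):
    cs=cv2.findContours(m.astype(np.uint8),cv2.RETR_EXTERNAL,cv2.CHAIN_APPROX_NONE)[0]
    return max(cs,key=cv2.contourArea)[:,0]
def circle(ci,c,z,r):
    "fit centre of a circle of known radius on plane z to contour pixels"
    P=np.array([ray(ci,p,z)[:2] for p in c])
    f=least_squares(lambda q:np.hypot(*(P-q[:2]).T)-r,P.mean(0),loss="soft_l1",f_scale=2)
    return f.x,np.sqrt(np.mean(f.fun**2)),P
def blue(im):
    h=cv2.cvtColor(im,cv2.COLOR_BGR2HSV); return (abs(h[...,0].astype(int)-112)<14)&(h[...,1]>140)
def red(im):
    h=cv2.cvtColor(im,cv2.COLOR_BGR2HSV); return ((h[...,0]<6)|(h[...,0]>172))&(h[...,1]>140)
E
cat > m.py <<'E'
from h import *
px=dict(scene=dict(knob=(469,339),mouth=(314,303),hub=(281,230),crank=(270,207)),side=dict(knob=(256,170),mouth=(352,213),hub=(357,263),crank=(365,270)))
zs=dict(knob=36.5,mouth=75,hub=101,crank=128)
for n in("scene","side"):
    im=cv2.imread(f"pics/{n}0.png"); ci=camera_info(n)
    for k,p in px[n].items(): print(n,k,ray(ci,p,zs[k])[:2].round(1))
    b=blue(im).astype(np.uint8)
    if n=="side": b[:, :200]=0;b[:, 300:]=0;b[300:]=0
    print("lid",circle(ci,contour(b),13,76)[:2])
    r=red(im).astype(np.uint8)
    if n=="scene": r[:,:240]=0
    else: r[:,:320]=0; r[:,400:]=0
    print("wheel",circle(ci,contour(r),97,56)[:2])
for n,bx in(("scene",(235,180,140,190)),("side",(300,130,120,200))):
    x,y,w,h=bx; im=cv2.imread(f"pics/{n}0.png")[y:y+h,x:x+w]
    cv2.imwrite(f"pics/c_{n}.png",cv2.resize(im,(390,570) if n=="scene" else (342,570),interpolation=cv2.INTER_CUBIC))
a=cv2.imread("pics/c_scene.png");b=cv2.imread("pics/c_side.png");cv2.imwrite("pics/c.png",np.hstack([a,b]))
E
python3 m.py
```

```text
scene knob [439.7 365.6]
scene mouth [645.9 104. ]
scene hub [580.1 -93. ]
scene crank [ 568.5 -148.1]
lid (array([439.53774721, 365.52119231]), np.float64(3.3999766166610295))
wheel (array([574.76783049, -98.32977802]), np.float64(4.377027601825878))
side knob [437.9 358.5]
side mouth [624.6  69.8]
side hub [ 566.4 -112.2]
side crank [ 566.5 -157.6]
lid (array([438.07728927, 363.83735368]), np.float64(2.8692367663355807))
wheel (array([ 570.87613046, -105.70762389]), np.float64(2.4922149504731212))
```

View pics/c.png

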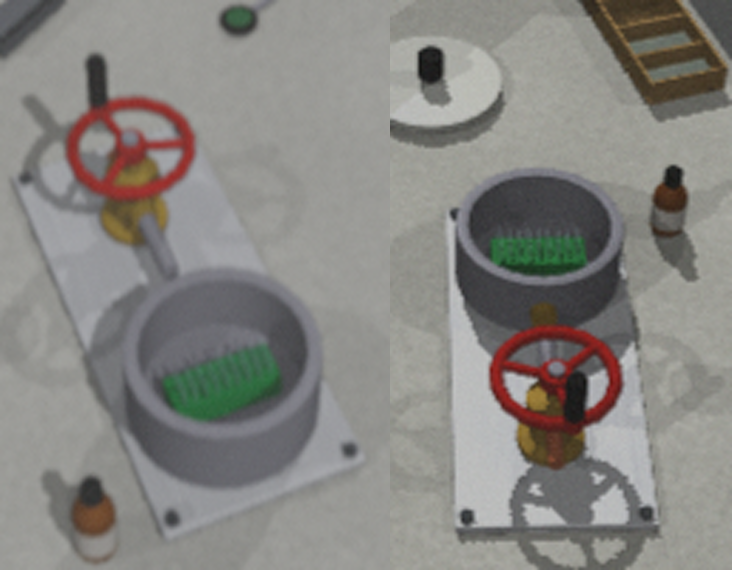

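The crop confirms the unit: an empty chamber with the green rack, and the red wheel with its black crank. The blue lid lies at about (439,364). I move above it.

move_arm([
  [91,[0.97,-0.7,-0.2],[0,0,0]],
  [91,[0.97,-0.7,-0.2],[0,0,0]],
  [91,[0.97,-0.7,-0.2],[0,0,0]],
  [91,[0.97,-0.7,-0.2],[0,0,0]],
  [91,[0.97,-0.7,-0.2],[0,0,0]],
  [91,[0.97,-0.7,-0.2],[0,0,0]],
  [91,[0.97,-0.7,-0.2],[0,0,0]],
  [91,[0.97,-0.7,-0.2],[0,0,0]],
  [91,[0.97,-0.7,-0.2],[0,0,0]],
  [91,[0.97,-0.7,-0.2],[0,0,0]],
  [91,[0,0,0],[0,0,0]],
  [91,[0,0,0],[0,0,0]],
  [91,[0,0,0],[0,0,0]],
])

```text
time_s: 1.18
ee_pos: [439.6, 365.0, 163.7]
ee_rot: [-180.0, -0.1, 159.9]
force: [0.5, 0.3, -0.3]
gripper_width: 91.4
gripper_force: 0.0
```

```bash
python3 - <<'E'
from h import *
s=state(); ci=camera_info("wrist"); im=grab_frame("wrist"); cv2.imwrite("pics/w1.png",im)
print(s["ee_pos"],s["ee_rot"],s["qpos"].round(1),s["force"],ci)
b=blue(im); print(circle(ci,contour(b),13,76)[:2])
E
```

```text
[439.64879107 365.02793959 163.68218242] [-1.79975401e+02 -5.43297783e-02  1.59873785e+02] [ 38.5  20.1  94.6   0.   65.4 -31.4] [ 0.4769896   0.34121319 -0.30734669] {'fx': 366.9184114227782, 'fy': 366.9184114227782, 'cx': 319.2821735803912, 'cy': 238.88640657976885, 'rvec': array([-2.39912252, -1.6749954 , -0.2103804 ]), 'tvec': array([-493.82142242, -292.16064589,  270.37658441])}
(array([435.38200691, 364.02465754]), np.float64(1.276392841878115))
```

View pics/w1.png

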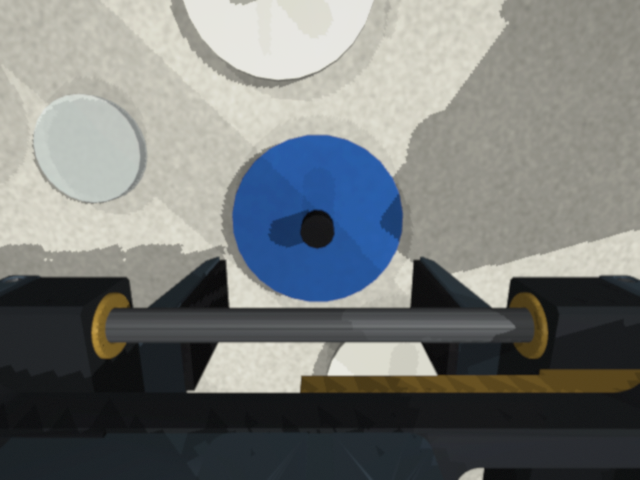

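The wrist view shows the blue disc at (318,218) with its black knob at (317,229), about at (436,364). Before lifting it I take a close look at the chamber and the wheel with a free gripper.

move_arm([
  [91,[0.45,-0.95,0.35],[0,0,0]],
  [91,[0.45,-0.95,0.35],[0,0,0]],
  [91,[0.45,-0.95,0.35],[0,0,0]],
  [91,[0.45,-0.95,0.35],[0,0,0]],
  [91,[0.45,-0.95,0.35],[0,0,0]],
  [91,[0.45,-0.95,0.35],[0,0,0]],
  [91,[0.45,-0.95,0.35],[0,0,0]],
  [91,[0.45,-0.95,0.35],[0,0,0]],
  [91,[0.45,-0.95,0.35],[0,0,0]],
  [91,[0.45,-0.95,0.35],[0,0,0]],
  [91,[0.45,-0.95,0],[0,0,0]],
  [91,[0.45,-0.95,0],[0,0,0]],
  [91,[0.45,-0.95,0],[0,0,0]],
  [91,[0.45,-0.95,0],[0,0,0]],
  [91,[0.45,-0.95,0],[0,0,0]],
  [91,[0,0,0],[0,0,0]],
  [91,[0,0,0],[0,0,0]],
  [91,[0,0,0],[0,0,0]],
])

```text
time_s: 2.73
ee_pos: [608.4, 10.2, 251.5]
ee_rot: [180.0, -0.0, 160.0]
force: [-0.3, 1.2, -0.2]
gripper_width: 91.1
gripper_force: 0.0
```

```bash
python3 - <<'E'
from h import *
s=state(); ci=camera_info("wrist"); im=grab_frame("wrist"); cv2.imwrite("pics/w2.png",im)
print(s["ee_pos"],s["ee_rot"],s["qpos"].round(1)); R=cv2.Rodrigues(ci["rvec"])[0]
print(repr(ci)); print(-R.T@ci["tvec"])
r=red(im);print(circle(ci,contour(r),97,56)[:2])
E
```

```text
[608.35170004  10.158778   251.51498366] [ 1.79962689e+02 -4.09369276e-02  1.59966439e+02] [ -0.2  20.3  81.3   0.1  78.5 -70.1]
{'fx': 366.9184114227782, 'fy': 366.9184114227782, 'cx': 319.2821735803912, 'cy': 238.88640657976885, 'rvec': array([-2.39814981, -1.6771001 , -0.21217826]), 'tvec': array([-218.0406205 , -586.11345819,  284.28736809])}
[541.15557355  34.76080114 421.70171643]
(array([565.04062654, -98.77943865]), np.float64(13.301688493162809))
```

View pics/w2.png

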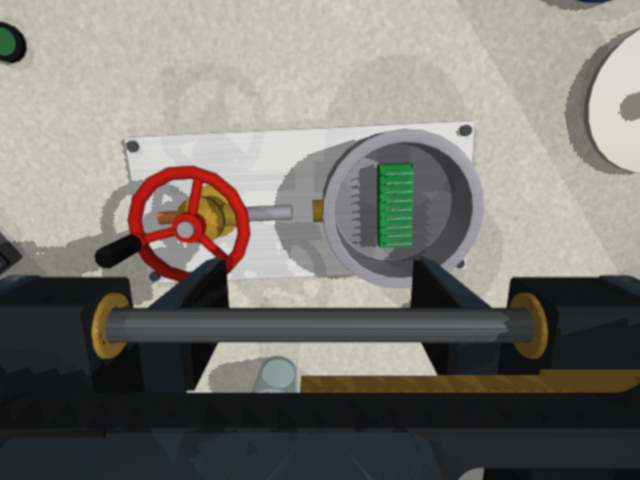

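The wrist view shows the wheel centred at about (188,222), the crank running from foot (135,243) to top (103,255), and the chamber rim around (404,207). Now I fit each of them.

```bash
cat > fit.py <<'E'
from h import *
from scipy.ndimage import map_coordinates
from scipy.optimize import minimize
ciw=dict(fx=366.9184114227782,fy=366.9184114227782,cx=319.2821735803912,cy=238.88640657976885,rvec=np.array([-2.39814981,-1.6771001,-0.21217826]),tvec=np.array([-218.0406205,-586.11345819,284.28736809]))
t=np.linspace(0,2*np.pi,180,endpoint=False)
def best(score,c0,span):
    c=np.array(c0,float)
    for s in(span,span/4,span/16):
        g=[(score(c+[a,b]),c[0]+a,c[1]+b) for a in np.linspace(-s,s,13) for b in np.linspace(-s,s,13)]
        m=max(g); c=np.array(m[1:])
    return c,m[0]
def circ(c,r,z): return np.c_[c[0]+r*np.cos(t),c[1]+r*np.sin(t),0*t+z]
for n,f in(("wrist","w2"),("scene","scene0"),("side","side0")):
    im=cv2.imread(f"pics/{f}.png"); ci=ciw if n=="wrist" else camera_info(n)
    g=cv2.GaussianBlur(cv2.cvtColor(im,cv2.COLOR_BGR2GRAY).astype(np.float32),(0,0),1)
    e=np.minimum(np.hypot(cv2.Sobel(g,5,1,0),cv2.Sobel(g,5,0,1)),60)
    smp=lambda a,p:map_coordinates(a,[p[:,1],p[:,0]],order=1)
    ch=best(lambda c:smp(e,proj(ci,circ(c,78,75))).mean()+smp(e,proj(ci,circ(c,66,75))).mean(),(638,90),30)
    d=cv2.distanceTransform(red(im).astype(np.uint8),cv2.DIST_L2,5)
    wh=best(lambda c:smp(d,proj(ci,circ(c,50,94))).mean(),(570,-102),24)
    # crank: darkness along the sleeve axis at 50 mm from the axis
    dk=cv2.GaussianBlur(g,(0,0),1.5)
    z=np.linspace(107,149,15)
    sc=[smp(dk,proj(ci,np.c_[0*z+wh[0][0]+50*np.cos(a),0*z+wh[0][1]+50*np.sin(a),z])).max() for a in np.radians(range(360))]
    print(n,"mouth",ch,"wheel",wh,"crank deg",np.argmin(sc),min(sc),"dist",np.linalg.norm(ch[0]-wh[0]))
E
python3 fit.py
```

```text
wrist mouth (array([628.3125,  87.5   ]), np.float32(99.96275)) wheel (array([ 569.25, -102.75]), np.float32(4.366279)) crank deg 8 10.879272 dist 199.20703151809175
scene mouth (array([632.375,  90.625]), np.float32(106.60474)) wheel (array([ 572.5 , -101.75]), np.float32(1.3534383)) crank deg 267 76.566345 dist 201.47743359989477
side mouth (array([631.75,  85.  ]), np.float32(116.30516)) wheel (array([ 572.  , -103.25]), np.float32(1.9269313)) crank deg 262 38.414684 dist 197.50474677840023
```

move_arm([
  [91,[-0.456,0.944,-0.3],[0,0,0]],
  [91,[-0.456,0.944,-0.3],[0,0,0]],
  [91,[-0.456,0.944,-0.3],[0,0,0]],
  [91,[-0.456,0.944,-0.3],[0,0,0]],
  [91,[-0.456,0.944,-0.3],[0,0,0]],
  [91,[-0.456,0.944,-0.3],[0,0,0]],
  [91,[-0.456,0.944,-0.3],[0,0,0]],
  [91,[-0.456,0.944,-0.3],[0,0,0]],
  [91,[-0.456,0.944,-0.3],[0,0,0]],
  [91,[-0.456,0.944,-0.3],[0,0,0]],
  [91,[-0.456,0.944,-0.5],[0,0,0]],
  [91,[-0.456,0.944,-0.5],[0,0,0]],
  [91,[-0.456,0.944,-0.5],[0,0,0]],
  [91,[-0.456,0.944,-0.6],[0,0,0]],
  [91,[-0.456,0.944,-0.6],[0,0,0]],
  [91,[0,0,-0.6],[0,0,0]],
  [91,[0,0,-0.6],[0,0,0]],
  [91,[0,0,-0.4],[0,0,0]],
  [91,[0,0,0],[0,0,0]],
  [91,[0,0,0],[0,0,0]],
])

```text
time_s: 4.45
ee_pos: [437.3, 363.0, 69.0]
ee_rot: [-180.0, -0.0, 159.9]
force: [-0.3, 0.6, 0.3]
gripper_width: 90.8
gripper_force: 0.0
```

move_arm([
  [91,[0,0.05,-0.5],[0,0,0]],
  [91,[0,0,-0.5],[0,0,0]],
  [91,[0,0,-0.4],[0,0,0]],
  [91,[0,0,-0.25],[0,0,0]],
  [91,[0,0,-0.15],[0,0,0]],
  [91,[0,0,0],[0,0,0]],
  [20,[0,0,0],[0,0,0]],
  [20,[0,0,0],[0,0,0]],
  [20,[0,0,0],[0,0,0]],
  [20,[0,0,0],[0,0,0]],
  [20,[0,0,0],[0,0,0]],
  [20,[0,0,0],[0,0,0]],
  [20,[0,0,0],[0,0,0]],
  [20,[0,0,0],[0,0,0]],
  [20,[0,0,0],[0,0,0]],
  [20,[0,0,0],[0,0,0]],
], grip_force=35)

```text
time_s: 5.78
ee_pos: [437.8, 363.9, 23.9]
ee_rot: [-180.0, -0.0, 159.9]
force: [0.1, 1.9, 1.3]
gripper_width: 27.5
gripper_force: 25.7
```

move_arm([
  [20,[0,0,0.3],[0,0,0]],
  [20,[0,0,0.6],[0,0,0]],
  [20,[0,0,0.6],[0,0,0]],
  [20,[0,0,0.6],[0,0,0]],
  [20,[0,0,0.6],[0,0,0]],
  [20,[0.1,-0.2,0.6],[0,0,0]],
  [20,[0.33,-0.46,0.6],[0,0,0]],
  [20,[0.6,-0.8,0.5],[0,0,0]],
  [20,[0.6,-0.8,0.2],[0,0,0]],
  [20,[0.6,-0.8,0],[0,0,0]],
  [20,[0.6,-0.8,0],[0,0,0]],
  [20,[0.6,-0.8,0],[0,0,0]],
  [20,[0.6,-0.8,0],[0,0,0]],
  [20,[0.6,-0.8,0],[0,0,0]],
  [20,[0.6,-0.9,0],[0,0,0]],
  [20,[0.6,-0.9,0],[0,0,0]],
  [20,[0.6,-0.9,0],[0,0,0]],
  [20,[0.6,-0.9,0],[0,0,0]],
  [20,[0.6,-0.9,0],[0,0,0]],
  [20,[0.4,-0.6,0],[0,0,0]],
])

```text
time_s: 7.45
ee_pos: [639.3, 77.6, 138.6]
ee_rot: [-179.9, -0.0, 159.8]
force: [0.5, -0.2, -3.6]
gripper_width: 27.1
gripper_force: 35.0
```

move_arm([
  [20,[0.2,-0.3,0],[0,0,0]],
  [20,[0.1,-0.1,0],[0,0,0]],
  [20,[0,0,0],[0,0,0]],
  [20,[0,0,0],[0,0,0]],
  [20,[0,0,0],[0,0,0]],
])

```text
time_s: 7.87
ee_pos: [645.3, 71.2, 139.0]
ee_rot: [180.0, -0.1, 160.0]
force: [0.2, 0.3, -2.8]
gripper_width: 27.0
gripper_force: 35.0
```

```bash
python3 - <<'E'
from h import *
s=state(); print(s["ee_pos"],s["gripper_width"],s["force"])
out=[]
for n in("scene","side"):
    im=grab_frame(n); cv2.imwrite(f"pics/{n}1.png",im); ci=camera_info(n); b=blue(im).astype(np.uint8)
    if n=="side": b[:, :300]=0
    print(n,circle(ci,contour(b),s["ee_pos"][2]-11,76)[:2])
    x,y=((225,170) if n=="scene" else (270,120)); out.append(cv2.resize(im[y:y+200,x:x+130],(390,600)))
cv2.imwrite("pics/c1.png",np.hstack(out))
E
```

```text
[645.31341365  71.17678403 138.95520518] 26.99342706978058 [ 0.2173125   0.34305844 -2.75607052]
scene (array([639.65286723,  75.34005608]), np.float64(26.318106551767666))
side (array([644.89444361,  70.77813852]), np.float64(27.271605988532475))
```

View pics/c1.png

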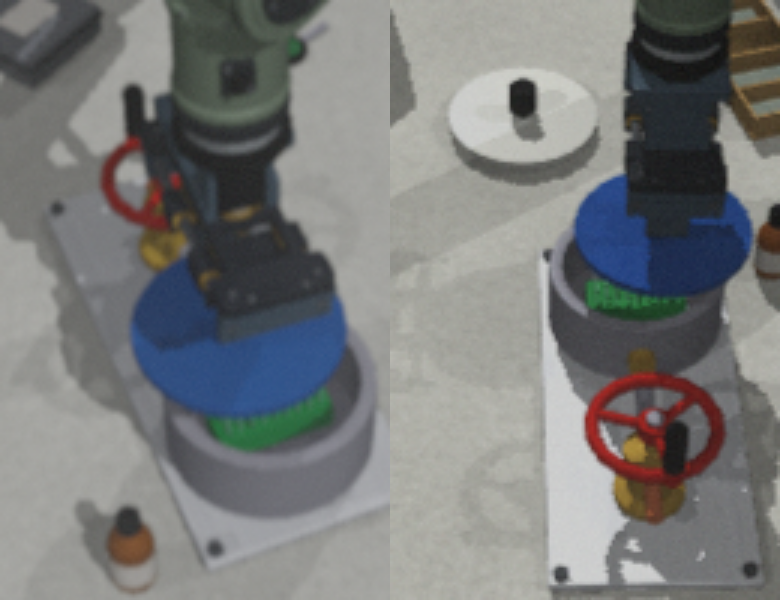

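The lid hangs level, but I overshot by about 15 mm. I correct sideways, come lower and check.

move_arm([
  [20,[-0.3,0.33,0],[0,0,0]],
  [20,[-0.28,0.33,-0.3],[0,0,0]],
  [20,[0,0,-0.4],[0,0,0]],
  [20,[0,0,-0.4],[0,0,0]],
  [20,[0,0,0],[0,0,0]],
  [20,[0,0,0],[0,0,0]],
  [20,[0,0,0],[0,0,0]],
])

```text
time_s: 8.55
ee_pos: [632.0, 86.3, 111.4]
ee_rot: [180.0, 0.0, 159.9]
force: [0.6, -1.2, -3.2]
gripper_width: 27.1
gripper_force: 35.0
```

```bash
cat > lidfit.py <<'E'
from h import *
import sys
def lidfit(tag):
    s=state(); print(s["ee_pos"].round(1),s["ee_rot"].round(2),s["force"].round(1))
    for n in("scene","side"):
        im=grab_frame(n); cv2.imwrite(f"pics/{n}{tag}.png",im); ci=camera_info(n); b=blue(im).astype(np.uint8)
        b[:, :230]=0; b[:,420:]=0
        c=cv2.convexHull(contour(b).astype(np.int32))[:,0]
        c=contour(cv2.fillPoly(np.zeros(b.shape,np.uint8),[c],1))
        P=np.array([ray(ci,p,s["ee_pos"][2]-10)[:2] for p in c])
        # keep only hull points that are true blue borders, clear of the gripper
        f=least_squares(lambda q:np.hypot(*(P-q[:2]).T)-76,P.mean(0),loss="cauchy",f_scale=1.0)
        print(n,f.x.round(1),np.median(abs(f.fun)).round(2))
if __name__=="__main__": lidfit(sys.argv[1])
E
python3 lidfit.py 2
```

```text
[632.   86.3 111.4] [1.7999e+02 2.0000e-02 1.5989e+02] [ 0.6 -1.2 -3.2]
scene [631.7  89.8] 2.79
side [632.1  83.8] 1.91
```

Relative to each camera's own mouth fit, the lid is within about 1 mm. I lower it slowly.

move_arm([
  [20,[0,0.04,-0.15],[0,0,0]],
  [20,[0,0,-0.15],[0,0,0]],
  [20,[0,0,-0.12],[0,0,0]],
  [20,[0,0,-0.12],[0,0,0]],
  [20,[0,0,-0.1],[0,0,0]],
  [20,[0,0,-0.08],[0,0,0]],
  [20,[0,0,-0.05],[0,0,0]],
  [20,[0,0,0],[0,0,0]],
  [20,[0,0,0],[0,0,0]],
])

```text
time_s: 9.4
ee_pos: [631.7, 87.5, 92.2]
ee_rot: [180.0, 0.0, 159.9]
force: [0.8, -0.1, -3.6]
gripper_width: 27.0
gripper_force: 35.0
```

move_arm([
  [20,[0,0,-0.03],[0,0,0]],
  [20,[0,0,-0.03],[0,0,0]],
  [20,[0,0,-0.02],[0,0,0]],
  [20,[0,0,0],[0,0,0]],
])

```text
time_s: 9.73
ee_pos: [631.8, 87.5, 91.0]
ee_rot: [180.0, 0.0, 159.9]
force: [-0.9, 0.3, 1.3]
gripper_width: 27.1
gripper_force: 35.0
```

move_arm([
  [20,[0,0,-0.02],[0,0,0]],
  [20,[0,0,0],[0,0,0]],
  [40,[0,0,0],[0,0,0]],
  [60,[0,0,0],[0,0,0]],
  [60,[0,0,0],[0,0,0]],
  [60,[0,0,0],[0,0,0]],
  [60,[0,0,0.3],[0,0,0]],
  [60,[0,0,0.5],[0,0,0]],
  [60,[0,0,0.7],[0,0,0]],
  [60,[0,0,0.9],[0,0,0]],
  [60,[0,0,0.9],[0,0,0]],
  [60,[0,0,0.9],[0,0,0]],
  [60,[0,0,0],[0,0,0]],
  [60,[0,0,0],[0,0,0]],
])

```text
time_s: 10.9
ee_pos: [632.4, 87.6, 196.5]
ee_rot: [179.9, 0.2, 159.9]
force: [-0.3, -0.4, -0.0]
gripper_width: 60.2
gripper_force: 0.0
```

```bash
cat > look.py <<'E'
from h import *
import sys
s=state(); print(s["ee_pos"].round(1),s["qpos"].round(0)); ci=camera_info("wrist"); im=grab_frame("wrist"); cv2.imwrite(f"pics/w{sys.argv[1]}.png",im)
import pickle; pickle.dump(ci,open(f"pics/w{sys.argv[1]}.pkl","wb"))
try:print(circle(ci,contour(blue(im)),80,76)[:2])
except Exception as e: print(e)
E
python3 look.py 3
python3 - <<'E'
import cv2,numpy as np
from h import *
o=[]
for n in("scene","side"):
    im=grab_frame(n); cv2.imwrite(f"pics/{n}3.png",im); x,y=((235,180) if n=="scene" else (300,130)); o.append(cv2.resize(im[y:y+190,x:x+130],(390,570)))
cv2.imwrite("pics/c3.png",np.hstack(o))
E
```

```text
[632.4  87.6 196.5] [  7.  25.  83.   0.  73. -63.]
(array([628.02121241,  88.44184462]), np.float64(5.9404459671540355))
```

View pics/c3.png

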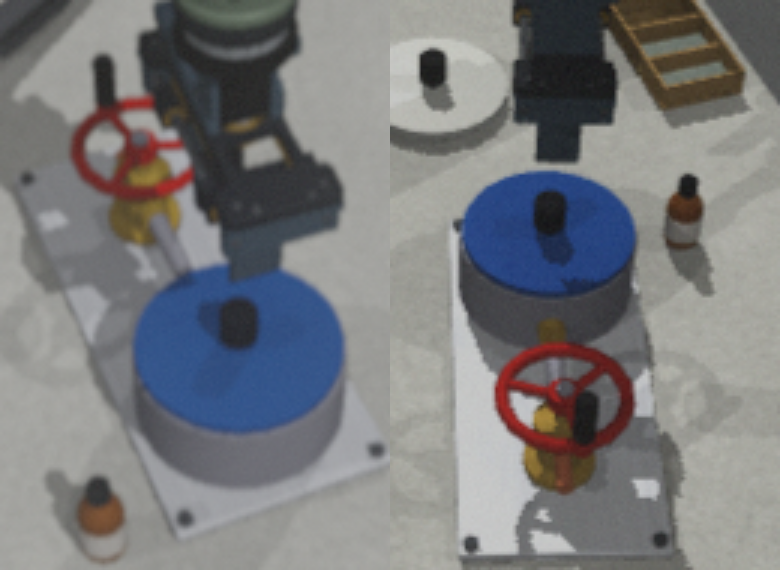

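The lid is seated squarely on the chamber in both views (disc concentric with the rim) and released. Next I go above the crank.

move_arm([
  [70,[-0.2,-0.6,0],[0,0,0]],
  [70,[-0.2,-0.8,0],[0,0,0]],
  [70,[-0.2,-0.8,0],[0,0,0]],
  [70,[-0.2,-0.8,0],[0,0,0]],
  [70,[-0.2,-0.8,0],[0,0,0]],
  [70,[-0.2,-0.8,0],[0,0,0]],
  [70,[-0.2,-0.8,0],[0,0,0]],
  [70,[-0.2,-0.8,0],[0,0,0]],
  [70,[-0.2,-0.8,0],[0,0,0]],
  [70,[-0.2,-0.8,0],[0,0,0]],
  [70,[-0.2,-0.8,0],[0,0,0]],
  [70,[-0.2,-0.8,0],[0,0,0]],
  [70,[-0.2,-0.2,0],[0,0,0]],
  [70,[0,0,0],[0,0,0]],
  [70,[0,0,0],[0,0,0]],
])

```text
time_s: 12.3
ee_pos: [565.9, -152.4, 194.2]
ee_rot: [180.0, -0.1, 159.8]
force: [0.5, 0.7, -0.1]
gripper_width: 69.9
gripper_force: 0.0
```

```bash
python3 look.py 4
```

```text
[ 565.9 -152.4  194.2] [-16.  20.  90.   0.  70. -86.]
(array([612.38550267,  29.82325256]), np.float64(26.34142676877363))
```

View pics/w4.png

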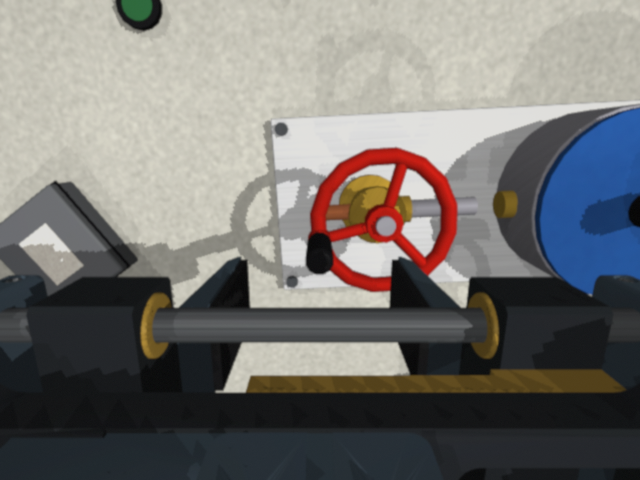

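The wrist view shows the crank between the fingers, its top at about (320,262), the hub at (386,226) and the wheel rim around it.

```bash
python3 - <<'E'
from h import *
import pickle
ci=pickle.load(open("pics/w4.pkl","rb"))
print("crank top",ray(ci,(319.5,263),151),"foot",ray(ci,(319.5,240),105),"hub",ray(ci,(386,226),102))
T=np.array([565.9,-152.4]); print("at grasp z, TCP axis px",proj(ci,[565.9,-152.4,151]),proj(ci,[565.9,-152.4,105]))
E
sed -i 's/^ciw=.*/import pickle;ciw=pickle.load(open("pics\/w4.pkl","rb"))/; s/"w2"/"w4"/; s/,("scene","scene0"),("side","side0")//' fit.py; python3 fit.py | cut -c80-
```

```text
crank top [ 564.75365432 -152.02086091  151.        ] foot [ 562.38286816 -151.16567213  105.        ] hub [ 569.97468937 -102.10077574  102.        ]
at grasp z, TCP axis px [[319.56514432 264.87738118]] [[319.57580629 244.9178012 ]]Traceback (most recent call last):
  File "fit.py", line 13, in <module>
    for n,f in(("wrist","w4")):
        ^^^
ValueError: too many values to unpack (expected 2)
```

move_arm([
  [70,[0.02,0,-0.5],[0,0,0]],
  [70,[0,0,-0.6],[0,0,0]],
  [70,[0,0,-0.6],[0,0,0]],
  [70,[0,0,-0.6],[0,0,0]],
  [70,[0,0,-0.5],[0,0,0]],
  [70,[0,0,-0.3],[0,0,0]],
  [70,[0,0,-0.1],[0,0,0]],
  [10,[0,0,0],[0,0,0]],
  [10,[0,0,0],[0,0,0]],
  [10,[0,0,0],[0,0,0]],
  [10,[0,0,0],[0,0,0]],
  [10,[0,0,0],[0,0,0]],
  [10,[0,0,0],[0,0,0]],
  [10,[0,0,0],[0,0,0]],
  [10,[0,0,0],[0,0,0]],
  [10,[0,0,0],[0,0,0]],
  [10,[0,0,0],[0,0,0]],
], grip_force=30)

```text
time_s: 13.77
ee_pos: [567.0, -152.9, 114.8]
ee_rot: [-180.0, 0.0, 159.9]
force: [-0.3, -2.3, 0.1]
gripper_width: 17.5
gripper_force: 30.0
```

```bash
cat > arc.py <<'E'
import numpy as np,sys
def arc(a0,a1,step,r=50.0):
    n=max(1,round(abs(a1-a0)/step)); a=np.radians(np.linspace(a0,a1,n+1))
    p=np.round(r*np.c_[np.cos(a),np.sin(a)]/25,2); d=np.diff(p,axis=0)
    return "["+", ".join(f"[10, [{x:.2f}, {y:.2f}, 0], [0, 0, 0]]" for x,y in d)+"]"
if __name__=="__main__": print(arc(*map(float,sys.argv[1:])))
E
python3 arc.py 264 204 6; python3 arc.py 204 144 6
```

```text
[[10, [-0.21, 0.03, 0], [0, 0, 0]], [10, [-0.20, 0.06, 0], [0, 0, 0]], [10, [-0.19, 0.07, 0], [0, 0, 0]], [10, [-0.19, 0.10, 0], [0, 0, 0]], [10, [-0.18, 0.11, 0], [0, 0, 0]], [10, [-0.16, 0.13, 0], [0, 0, 0]], [10, [-0.15, 0.15, 0], [0, 0, 0]], [10, [-0.13, 0.16, 0], [0, 0, 0]], [10, [-0.11, 0.18, 0], [0, 0, 0]], [10, [-0.10, 0.19, 0], [0, 0, 0]]]
[[10, [-0.07, 0.19, 0], [0, 0, 0]], [10, [-0.06, 0.20, 0], [0, 0, 0]], [10, [-0.03, 0.21, 0], [0, 0, 0]], [10, [-0.01, 0.21, 0], [0, 0, 0]], [10, [0.01, 0.21, 0], [0, 0, 0]], [10, [0.03, 0.21, 0], [0, 0, 0]], [10, [0.06, 0.20, 0], [0, 0, 0]], [10, [0.07, 0.19, 0], [0, 0, 0]], [10, [0.10, 0.19, 0], [0, 0, 0]], [10, [0.11, 0.18, 0], [0, 0, 0]]]
```

move_arm([
  [10,[-0.21,0.03,0],[0,0,0]],
  [10,[-0.2,0.06,0],[0,0,0]],
  [10,[-0.19,0.07,0],[0,0,0]],
  [10,[-0.19,0.1,0],[0,0,0]],
  [10,[-0.18,0.11,0],[0,0,0]],
  [10,[-0.16,0.13,0],[0,0,0]],
  [10,[-0.15,0.15,0],[0,0,0]],
  [10,[-0.13,0.16,0],[0,0,0]],
  [10,[-0.11,0.18,0],[0,0,0]],
  [10,[-0.1,0.19,0],[0,0,0]],
  [10,[0,0,0],[0,0,0]],
  [10,[0,0,0],[0,0,0]],
])

```text
time_s: 14.77
ee_pos: [524.9, -121.5, 114.8]
ee_rot: [179.9, -0.2, 159.9]
force: [-5.9, 0.7, 5.2]
gripper_width: 17.2
gripper_force: 30.0
```

move_arm([
  [10,[-0.07,0.19,0],[0,0,0]],
  [10,[-0.06,0.2,0],[0,0,0]],
  [10,[-0.03,0.21,0],[0,0,0]],
  [10,[-0.01,0.21,0],[0,0,0]],
  [10,[0.01,0.21,0],[0,0,0]],
  [10,[0.03,0.21,0],[0,0,0]],
  [10,[0.06,0.2,0],[0,0,0]],
  [10,[0.07,0.19,0],[0,0,0]],
  [10,[0.1,0.19,0],[0,0,0]],
  [10,[0.11,0.18,0],[0,0,0]],
  [10,[0,0,0],[0,0,0]],
  [10,[0,0,0],[0,0,0]],
])

```text
time_s: 15.77
ee_pos: [532.6, -71.7, 114.8]
ee_rot: [179.8, 0.0, 159.9]
force: [-1.4, 5.3, 4.8]
gripper_width: 17.5
gripper_force: 30.0
```

```bash
python3 - <<'E'
from workcell import *
s=state();print(s["ee_pos"],s["force"],s["torque"])
E
for a in 144 114 84 54 24 -6 -36 -66 -96; do python3 arc.py $a $((a-30)) 5; done
```

```text
[532.61057987 -71.65022837 114.75414476] [-1.4128205   5.2909001   4.77927686] [ 0.73852011  0.32861734 -0.02872169]
[[10, [0.11, 0.13, 0], [0, 0, 0]], [10, [0.12, 0.13, 0], [0, 0, 0]], [10, [0.13, 0.11, 0], [0, 0, 0]], [10, [0.14, 0.11, 0], [0, 0, 0]], [10, [0.15, 0.09, 0], [0, 0, 0]], [10, [0.16, 0.08, 0], [0, 0, 0]]]
[[10, [0.16, 0.06, 0], [0, 0, 0]], [10, [0.17, 0.05, 0], [0, 0, 0]], [10, [0.17, 0.04, 0], [0, 0, 0]], [10, [0.17, 0.02, 0], [0, 0, 0]], [10, [0.17, 0.00, 0], [0, 0, 0]], [10, [0.18, -0.01, 0], [0, 0, 0]]]
[[10, [0.17, -0.03, 0], [0, 0, 0]], [10, [0.17, -0.04, 0], [0, 0, 0]], [10, [0.17, -0.05, 0], [0, 0, 0]], [10, [0.16, -0.07, 0], [0, 0, 0]], [10, [0.15, -0.09, 0], [0, 0, 0]], [10, [0.15, -0.09, 0], [0, 0, 0]]]
[[10, [0.13, -0.11, 0], [0, 0, 0]], [10, [0.13, -0.12, 0], [0, 0, 0]], [10, [0.11, -0.13, 0], [0, 0, 0]], [10, [0.11, -0.14, 0], [0, 0, 0]], [10, [0.09, -0.15, 0], [0, 0, 0]], [10, [0.08, -0.16, 0], [0, 0, 0]]]
[[10, [0.06, -0.16, 0], [0, 0, 0]], [10, [0.05, -0.17, 0], [0, 0, 0]], [10, [0.04, -0.17, 0], [0, 0, 0]], [10, [0.02, -0.17, 0], [0, 0, 0]], [10, [0.0
[... 221 characters left out ...]
0.15, 0], [0, 0, 0]], [10, [-0.09, -0.15, 0], [0, 0, 0]]]
[[10, [-0.11, -0.13, 0], [0, 0, 0]], [10, [-0.12, -0.13, 0], [0, 0, 0]], [10, [-0.13, -0.11, 0], [0, 0, 0]], [10, [-0.14, -0.11, 0], [0, 0, 0]], [10, [-0.15, -0.09, 0], [0, 0, 0]], [10, [-0.16, -0.08, 0], [0, 0, 0]]]
[[10, [-0.16, -0.06, 0], [0, 0, 0]], [10, [-0.17, -0.05, 0], [0, 0, 0]], [10, [-0.17, -0.04, 0], [0, 0, 0]], [10, [-0.17, -0.02, 0], [0, 0, 0]], [10, [-0.17, 0.00, 0], [0, 0, 0]], [10, [-0.18, 0.01, 0], [0, 0, 0]]]
[[10, [-0.17, 0.03, 0], [0, 0, 0]], [10, [-0.17, 0.04, 0], [0, 0, 0]], [10, [-0.17, 0.05, 0], [0, 0, 0]], [10, [-0.16, 0.07, 0], [0, 0, 0]], [10, [-0.15, 0.09, 0], [0, 0, 0]], [10, [-0.15, 0.09, 0], [0, 0, 0]]]
```

move_arm([
  [10,[0.11,0.13,0],[0,0,0]],
  [10,[0.12,0.13,0],[0,0,0]],
  [10,[0.13,0.11,0],[0,0,0]],
  [10,[0.14,0.11,0],[0,0,0]],
])

```text
time_s: 16.1
ee_pos: [544.1, -61.2, 114.8]
ee_rot: [-180.0, -0.0, 159.9]
force: [-3.5, 0.3, 5.0]
gripper_width: 17.4
gripper_force: 30.0
```

move_arm([
  [10,[0.15,0.09,0],[0,0,0]],
  [10,[0.16,0.08,0],[0,0,0]],
  [10,[0.16,0.06,0],[0,0,0]],
  [10,[0,0,0],[0,0,0]],
])

```text
time_s: 16.43
ee_pos: [557.5, -55.1, 114.8]
ee_rot: [179.9, 0.1, 159.9]
force: [-0.4, 2.8, 3.5]
gripper_width: 17.2
gripper_force: 30.0
```

move_arm([
  [10,[0.17,0.05,0],[0,0,0]],
  [10,[0.17,0.04,0],[0,0,0]],
  [10,[0.17,0.02,0],[0,0,0]],
  [10,[0.17,0,0],[0,0,0]],
])

```text
time_s: 16.77
ee_pos: [573.6, -53.2, 114.8]
ee_rot: [-180.0, 0.0, 159.9]
force: [-3.4, -1.6, 4.3]
gripper_width: 16.9
gripper_force: 30.0
```

move_arm([
  [10,[0.18,-0.01,0],[0,0,0]],
  [10,[0.17,-0.03,0],[0,0,0]],
  [10,[0.17,-0.04,0],[0,0,0]],
  [10,[0.17,-0.05,0],[0,0,0]],
])

```text
time_s: 17.1
ee_pos: [590.4, -56.8, 114.8]
ee_rot: [-179.9, -0.0, 159.9]
force: [-4.6, -4.1, 6.4]
gripper_width: 17.5
gripper_force: 30.0
```

move_arm([
  [10,[0.16,-0.07,0],[0,0,0]],
  [10,[0.15,-0.09,0],[0,0,0]],
  [10,[0.15,-0.09,0],[0,0,0]],
  [10,[0.13,-0.11,0],[0,0,0]],
])

```text
time_s: 17.43
ee_pos: [604.6, -65.6, 114.7]
ee_rot: [-179.9, -0.1, 159.9]
force: [-6.3, -2.5, 6.0]
gripper_width: 17.3
gripper_force: 30.0
```

move_arm([
  [10,[0.13,-0.12,0],[0,0,0]],
  [10,[0.11,-0.13,0],[0,0,0]],
  [10,[0.11,-0.14,0],[0,0,0]],
  [10,[0,0,0],[0,0,0]],
])

```text
time_s: 17.77
ee_pos: [613.4, -75.8, 114.7]
ee_rot: [-179.9, -0.1, 159.9]
force: [-5.1, -2.7, 5.6]
gripper_width: 17.6
gripper_force: 30.0
```

move_arm([
  [10,[0.09,-0.15,0],[0,0,0]],
  [10,[0.08,-0.16,0],[0,0,0]],
  [10,[0.06,-0.16,0],[0,0,0]],
  [10,[0.05,-0.17,0],[0,0,0]],
])

```text
time_s: 18.1
ee_pos: [619.8, -90.3, 114.7]
ee_rot: [180.0, -0.2, 159.9]
force: [-5.8, 1.0, 7.2]
gripper_width: 17.2
gripper_force: 30.0
```

move_arm([
  [10,[0.04,-0.17,0],[0,0,0]],
  [10,[0.02,-0.17,0],[0,0,0]],
  [10,[0,-0.17,0],[0,0,0]],
  [10,[-0.01,-0.18,0],[0,0,0]],
])

```text
time_s: 18.43
ee_pos: [621.3, -106.9, 114.8]
ee_rot: [179.9, -0.2, 159.9]
force: [-5.3, 3.7, 6.4]
gripper_width: 17.4
gripper_force: 30.0
```

move_arm([
  [10,[-0.03,-0.17,0],[0,0,0]],
  [10,[-0.04,-0.17,0],[0,0,0]],
  [10,[-0.05,-0.17,0],[0,0,0]],
  [10,[-0.07,-0.16,0],[0,0,0]],
])

```text
time_s: 18.77
ee_pos: [619.1, -118.4, 114.8]
ee_rot: [179.2, -0.1, 159.7]
force: [5.1, 25.1, 4.2]
gripper_width: 17.7
gripper_force: 30.0
```

The stop is reached: tangential force is 25 N and the wheel stays at about -18°. I ease the push and read the stop position.

move_arm([
  [10,[0.03,0.07,0],[0,0,0]],
  [10,[0.02,0.06,0],[0,0,0]],
  [10,[0,0,0],[0,0,0]],
  [10,[0,0,0],[0,0,0]],
])

```text
time_s: 19.1
ee_pos: [619.2, -118.1, 114.7]
ee_rot: [179.7, -0.1, 159.9]
force: [-1.3, 8.0, 6.7]
gripper_width: 17.6
gripper_force: 30.0
```

```bash
python3 - <<'E'
from workcell import *
s=state();print(s["ee_pos"],s["force"],s["ee_rot"])
E
```

```text
[ 619.15900187 -118.13900714  114.73425027] [-1.34231971  7.99109338  6.67305119] [ 1.79668130e+02 -9.63632488e-02  1.59859331e+02]
```

```bash
python3 - <<'E'
import numpy as np
from scipy.optimize import least_squares
P=np.array([[567,-152.9],[524.9,-121.5],[532.6,-71.7],[544.1,-61.2],[557.5,-55.1],[573.6,-53.2],[590.4,-56.8],[604.6,-65.6],[613.4,-75.8],[619.8,-90.3],[621.3,-106.9],[619.2,-118.1]])
f=least_squares(lambda q:np.hypot(*(P-q[:2]).T)-q[2],[572,-102,50]);print(f.x,f.fun.round(1))
d=P-f.x[:2];print(np.degrees(np.arctan2(d[:,1],d[:,0])).round(1))
E
python3 arc.py -18 132 7.5;python3 arc.py 132 282 7.5; python3 arc.py 282 342 7.5
```

```text
[ 571.46413412 -103.11228332   50.015468  ] [-0.   0.  -0.   0.  -0.  -0.1  0.   0.   0.  -0.  -0.   0. ]
[ -95.1 -158.5  141.1  123.1  106.2   87.5   67.8   48.5   33.1   14.8
   -4.3  -17.4]
[[10, [0.07, 0.26, 0], [0, 0, 0]], [10, [0.03, 0.26, 0], [0, 0, 0]], [10, [-0.01, 0.26, 0], [0, 0, 0]], [10, [-0.03, 0.26, 0], [0, 0, 0]], [10, [-0.07, 0.25, 0], [0, 0, 0]], [10, [-0.11, 0.24, 0], [0, 0, 0]], [10, [-0.13, 0.22, 0], [0, 0, 0]], [10, [-0.16, 0.21, 0], [0, 0, 0]], [10, [-0.19, 0.18, 0], [0, 0, 0]], [10, [-0.21, 0.16, 0], [0, 0, 0]], [10, [-0.23, 0.13, 0], [0, 0, 0]], [10, [-0.24, 0.09, 0], [0, 0, 0]], [10, [-0.26, 0.07, 0], [0, 0, 0]], [10, [-0.26, 0.03, 0], [0, 0, 0]], [10, [-0.26, -0.01, 0], [0, 0, 0]], [10, [-0.26, -0.03, 0], [0, 0, 0]], [10, [-0.25, -0.07, 0], [0, 0, 0]], [10, [-0.24, -0.11, 0], [0, 0, 0]], [10, [-0.22, -0.13, 0], [0, 0, 0]], [10, [-0.21, -0.16, 0], [0, 0, 0]]]
[[10, [-0.18, -0.19, 0], [0, 0, 0]], [10, [-0.16, -0.21, 0], [0, 0, 0]], [10, [-0.13, -0.23, 0], [0, 0, 0]], [10, [-0.09, -0.24, 0], [0, 0, 0]], [10, [-0.07, -0.26, 0], [0, 0, 0]], [10, [-0.03, -0.26, 0], [0, 0, 0]], [10, [0.01, -0.26, 0], [0, 0, 0]], [10, [0.03, -0.26, 0], [0, 0, 0]], [10, [0.07, -0.25, 0], [0, 0, 0]], [10, [0.11, -0.24, 0], [0, 0, 0]], [10, [0.13, -0.22, 0], [0, 0, 0]], [10, [0.16, -0.21, 0], [0, 0, 0]], [10, [0.19, -0.18, 0], [0, 0, 0]], [10, [0.21, -0.16, 0], [0, 0, 0]], [10, [0.23, -0.13, 0], [0, 0, 0]], [10, [0.24, -0.09, 0], [0, 0, 0]], [10, [0.26, -0.07, 0], [0, 0, 0]], [10, [0.26, -0.03, 0], [0, 0, 0]], [10, [0.26, 0.01, 0], [0, 0, 0]], [10, [0.26, 0.03, 0], [0, 0, 0]]]
[[10, [0.25, 0.07, 0], [0, 0, 0]], [10, [0.24, 0.11, 0], [0, 0, 0]], [10, [0.22, 0.13, 0], [0, 0, 0]], [10, [0.21, 0.16, 0], [0, 0, 0]], [10, [0.18, 0.19, 0], [0, 0, 0]], [10, [0.16, 0.21, 0], [0, 0, 0]], [10, [0.13, 0.23, 0], [0, 0, 0]], [10, [0.09, 0.24, 0], [0, 0, 0]]]
```

move_arm([
  [10,[0.07,0.26,0],[0,0,0]],
  [10,[0.03,0.26,0],[0,0,0]],
  [10,[-0.01,0.26,0],[0,0,0]],
  [10,[-0.03,0.26,0],[0,0,0]],
  [10,[-0.07,0.25,0],[0,0,0]],
  [10,[-0.11,0.24,0],[0,0,0]],
  [10,[-0.13,0.22,0],[0,0,0]],
  [10,[-0.16,0.21,0],[0,0,0]],
  [10,[-0.19,0.18,0],[0,0,0]],
  [10,[-0.21,0.16,0],[0,0,0]],
  [10,[-0.23,0.13,0],[0,0,0]],
  [10,[-0.24,0.09,0],[0,0,0]],
  [10,[-0.26,0.07,0],[0,0,0]],
  [10,[-0.26,0.03,0],[0,0,0]],
  [10,[-0.26,-0.01,0],[0,0,0]],
  [10,[-0.26,-0.03,0],[0,0,0]],
  [10,[-0.25,-0.07,0],[0,0,0]],
  [10,[-0.24,-0.11,0],[0,0,0]],
  [10,[-0.22,-0.13,0],[0,0,0]],
  [10,[-0.21,-0.16,0],[0,0,0]],
])

```text
time_s: 20.77
ee_pos: [536.5, -67.3, 114.8]
ee_rot: [179.9, -0.1, 159.9]
force: [0.0, 4.4, 3.5]
gripper_width: 17.2
gripper_force: 30.0
```

move_arm([
  [10,[-0.18,-0.19,0],[0,0,0]],
  [10,[-0.16,-0.21,0],[0,0,0]],
  [10,[-0.13,-0.23,0],[0,0,0]],
  [10,[-0.09,-0.24,0],[0,0,0]],
  [10,[-0.07,-0.26,0],[0,0,0]],
  [10,[-0.03,-0.26,0],[0,0,0]],
  [10,[0.01,-0.26,0],[0,0,0]],
  [10,[0.03,-0.26,0],[0,0,0]],
  [10,[0.07,-0.25,0],[0,0,0]],
  [10,[0.11,-0.24,0],[0,0,0]],
  [10,[0.13,-0.22,0],[0,0,0]],
  [10,[0.16,-0.21,0],[0,0,0]],
  [10,[0.19,-0.18,0],[0,0,0]],
  [10,[0.21,-0.16,0],[0,0,0]],
  [10,[0.23,-0.13,0],[0,0,0]],
  [10,[0.24,-0.09,0],[0,0,0]],
  [10,[0.26,-0.07,0],[0,0,0]],
  [10,[0.26,-0.03,0],[0,0,0]],
  [10,[0.26,0.01,0],[0,0,0]],
  [10,[0.26,0.03,0],[0,0,0]],
])

```text
time_s: 22.43
ee_pos: [579.9, -152.5, 114.6]
ee_rot: [179.8, -0.4, 159.9]
force: [-4.0, 11.7, 9.0]
gripper_width: 17.1
gripper_force: 30.0
```

move_arm([
  [10,[0.27,0.14,0],[0,0,0]],
  [10,[0.24,0.11,0],[0,0,0]],
  [10,[0.22,0.13,0],[0,0,0]],
  [10,[0.21,0.16,0],[0,0,0]],
  [10,[0.18,0.19,0],[0,0,0]],
  [10,[0.16,0.21,0],[0,0,0]],
  [10,[0.13,0.23,0],[0,0,0]],
  [10,[0.09,0.24,0],[0,0,0]],
  [10,[0.07,0.26,0],[0,0,0]],
  [10,[0.03,0.26,0],[0,0,0]],
  [10,[-0.01,0.26,0],[0,0,0]],
  [10,[-0.03,0.26,0],[0,0,0]],
  [10,[-0.07,0.25,0],[0,0,0]],
  [10,[-0.11,0.24,0],[0,0,0]],
  [10,[-0.13,0.22,0],[0,0,0]],
  [10,[-0.16,0.21,0],[0,0,0]],
  [10,[-0.19,0.18,0],[0,0,0]],
  [10,[-0.21,0.16,0],[0,0,0]],
  [10,[-0.23,0.13,0],[0,0,0]],
  [10,[-0.24,0.09,0],[0,0,0]],
])

```text
time_s: 24.1
ee_pos: [586.9, -55.6, 114.8]
ee_rot: [179.9, 0.0, 159.9]
force: [3.4, 1.1, 3.1]
gripper_width: 17.2
gripper_force: 30.0
```

move_arm([
  [10,[-0.26,0.07,0],[0,0,0]],
  [10,[-0.26,0.03,0],[0,0,0]],
  [10,[-0.26,-0.01,0],[0,0,0]],
  [10,[-0.26,-0.03,0],[0,0,0]],
  [10,[-0.25,-0.07,0],[0,0,0]],
  [10,[-0.24,-0.11,0],[0,0,0]],
  [10,[-0.22,-0.13,0],[0,0,0]],
  [10,[-0.21,-0.16,0],[0,0,0]],
  [10,[-0.18,-0.19,0],[0,0,0]],
  [10,[-0.16,-0.21,0],[0,0,0]],
  [10,[-0.13,-0.23,0],[0,0,0]],
  [10,[-0.09,-0.24,0],[0,0,0]],
  [10,[-0.07,-0.26,0],[0,0,0]],
  [10,[-0.03,-0.26,0],[0,0,0]],
  [10,[0.01,-0.26,0],[0,0,0]],
  [10,[0.03,-0.26,0],[0,0,0]],
  [10,[0.07,-0.25,0],[0,0,0]],
  [10,[0.11,-0.24,0],[0,0,0]],
  [10,[0.13,-0.22,0],[0,0,0]],
  [10,[0.16,-0.21,0],[0,0,0]],
])

```text
time_s: 25.77
ee_pos: [535.0, -137.6, 114.7]
ee_rot: [179.9, 0.0, 159.9]
force: [3.7, 7.5, 4.9]
gripper_width: 17.3
gripper_force: 30.0
```

move_arm([
  [10,[0.19,-0.18,0],[0,0,0]],
  [10,[0.21,-0.16,0],[0,0,0]],
  [10,[0.23,-0.13,0],[0,0,0]],
  [10,[0.24,-0.09,0],[0,0,0]],
  [10,[0.26,-0.07,0],[0,0,0]],
  [10,[0.26,-0.03,0],[0,0,0]],
  [10,[0.26,0.01,0],[0,0,0]],
  [10,[0.26,0.03,0],[0,0,0]],
  [10,[0.25,0.07,0],[0,0,0]],
  [10,[0.24,0.11,0],[0,0,0]],
  [10,[0.22,0.13,0],[0,0,0]],
  [10,[0.21,0.16,0],[0,0,0]],
  [10,[0.18,0.19,0],[0,0,0]],
  [10,[0.16,0.21,0],[0,0,0]],
  [10,[0,0,0],[0,0,0]],
  [10,[0,0,0],[0,0,0]],
])

```text
time_s: 27.1
ee_pos: [612.5, -131.7, 114.7]
ee_rot: [-179.9, -0.2, 159.9]
force: [-2.6, 4.5, 7.1]
gripper_width: 17.2
gripper_force: 30.0
```

move_arm([
  [10,[0.11,0.17,0],[0,0,0]],
  [10,[0.09,0.18,0],[0,0,0]],
  [10,[0.06,0.17,0],[0,0,0]],
  [10,[0,0,0],[0,0,0]],
  [10,[0,0,0],[0,0,0]],
  [10,[0,0,0],[0,0,0]],
])

```text
time_s: 27.6
ee_pos: [618.7, -119.4, 114.7]
ee_rot: [-179.9, -0.2, 159.9]
force: [-2.5, 1.5, 7.1]
gripper_width: 17.4
gripper_force: 30.0
```

move_arm([
  [10,[0.02,0.06,0],[0,0,0]],
  [10,[0,0,0],[0,0,0]],
  [10,[0,0,0],[0,0,0]],
  [10,[0,0,0],[0,0,0]],
])

```text
time_s: 27.93
ee_pos: [619.0, -118.6, 114.7]
ee_rot: [-179.8, -0.2, 159.9]
force: [-2.7, -0.9, 8.0]
gripper_width: 17.5
gripper_force: 30.0
```

```bash
python3 - <<'E'
from h import *
s=state();print(s["ee_pos"],s["force"],s["ee_rot"],s["qvel"].round(2),s["gripper_force"]);d=s["ee_pos"][:2]-[571.46,-103.11];print(np.degrees(np.arctan2(d[1],d[0])))
o=[]
for n in("scene","side"):
    im=grab_frame(n); x,y=((215,160) if n=="scene" else (270,120)); o.append(cv2.resize(im[y:y+200,x:x+133],(399,600)))
cv2.imwrite("pics/c9.png",np.hstack(o))
E
```

```text
[ 618.9854864  -118.57698711  114.72107591] [-2.6538775  -0.85647478  7.97883285] [-1.79810978e+02 -1.77954661e-01  1.59935483e+02] [-0.   -0.05  0.03 -0.01 -0.04 -0.01] 30.00452516253972
-18.02727956908621
```

View pics/c9.png

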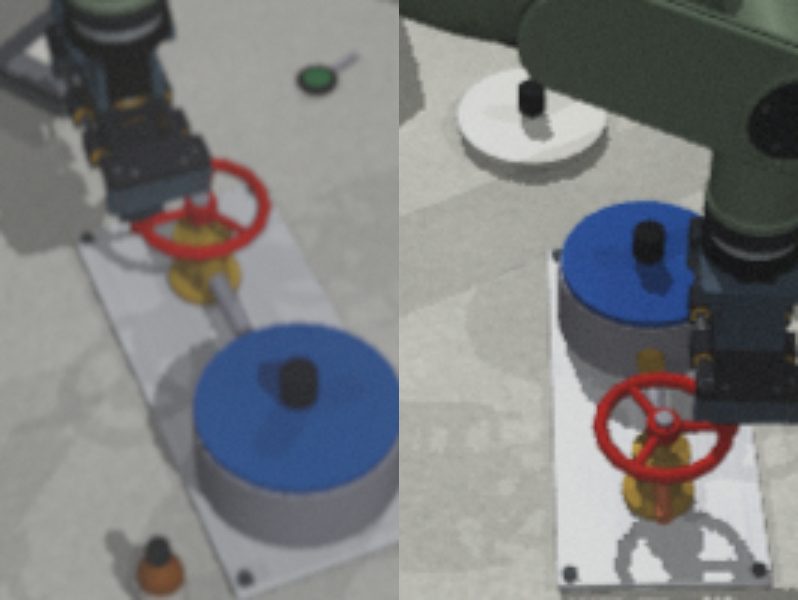

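The views show the lid seated squarely and the gripper on the crank, with the wheel 0.6° short of two turns. One last small nudge, then I hand in.

move_arm([
  [10,[0.01,0.03,0],[0,0,0]],
  [10,[0,0,0],[0,0,0]],
  [10,[0,0,0],[0,0,0]],
  [10,[0,0,0],[0,0,0]],
])

```text
time_s: 28.37
ee_pos: [619.1, -118.1, 114.7]
ee_rot: [-179.8, -0.2, 159.9]
force: [-4.0, -1.3, 7.4]
gripper_width: 17.5
gripper_force: 30.0
```

```bash
python3 - <<'E'
from workcell import *
import numpy as np
s=state();d=s["ee_pos"][:2]-[571.46,-103.11];print(s["time_s"],np.degrees(np.arctan2(d[1],d[0])),s["force"],s["gripper_width"])
print(job_done())
E
```

```text
28.3667 -17.40719339000949 [-3.95324401 -1.25152265  7.37001454] 17.49587913008579
the job is handed in; nothing more can be done
None
```

The blue lid is seated squarely on the chamber and released; the valve was closed to its stop, backed off two full turns (within about 0.1° by arm position), and handed in at 28.4 s with the crank still gripped.

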